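Load the last cell and lift the carrier off its dock

TASK

Take the green cell out of the black rack, stand it fully down in the empty bore of the white cell carrier and let go of it. Then take the carrier by its blue handle, lift it straight up with all four cells about 10 cm above its dock and finish while holding it there, level and still, without putting it down. Leave the orange cells, the meter and the test clip where they are.

Things in the scene. Friction and masses are not known exactly. Their poses are not given: they have to be found in the camera images.
- cell: the green cylindrical battery cell in the black rack, the one to load: diameter 21 mm, 70 mm tall, 68 g, upright; origin at the centre of its underside, z along it, upwards. It starts in any one of the rack's three pockets
- carrier: white loose carrier block, 56 (x) by 210 (y) by 30 mm high, 260 to 480 g empty, resting in the dock; origin centre of underside. On its y axis at y = -84, -50, +50, +84 mm are four bores, 24 mm wide, chamfered, open on top, 26 mm deep: a seated cell stands from z = 4 to 74 mm. Any one is empty, three hold green cells. In the middle stands the blue handle tab
- carrier_handle (a point): middle of the gripping area of the carrier's blue upright handle tab with dark rubber faces, 80 mm above the carrier's underside; axes as the carrier's. The tab is 14 mm thick in x, 50 mm long in y and rises from the block's top (z = 30 mm) to z = 95 mm, 15 mm above this point; pinch it across x
- bore0 (a point): centre of the floor of the bore at the carrier's y = -84 mm, 4 mm above its underside
- bore1 (a point): the same for the bore at y = -50 mm
- bore2 (a point): the same for the bore at y = +50 mm
- bore3 (a point): the same for the bore at y = +84 mm
- dock: fixed dark steel dock plate, 84 mm (x) by 240 mm (y), 8 mm thick, with yellow lips 8 mm high around the carrier, 3 mm clear of it; origin at the centre of its underside, on the bench. The carrier lies on it with its underside 8 mm above the bench, its axes along the dock's
- rack: fixed black rack block, 54 mm (x) by 165 mm (y) by 16 mm high, with three pockets of 24 mm diameter, 12 mm deep (floor 4 mm above the bench), at y = -55, 0 and +55 mm; origin at the centre of its underside
- loaded0: green cell already in one of the carrier's bores: diameter 21 mm, 70 mm tall, 68 g, upright; origin at the centre of its underside, z along it, upwards
- loaded1: green cell already in one of the carrier's bores: diameter 21 mm, 70 mm tall, 68 g, upright; origin at the centre of its underside, z along it, upwards
- loaded2: green cell already in one of the carrier's bores: diameter 21 mm, 70 mm tall, 68 g, upright; origin at the centre of its underside, z along it, upwards
- spent0: orange cell in the black rack, to be left in place: diameter 21 mm, 70 mm tall, 68 g, upright; origin at the centre of its underside, z along it, upwards
- spent1: orange cell in the black rack, to be left in place: diameter 21 mm, 70 mm tall, 68 g, upright; origin at the centre of its underside, z along it, upwards
- meter: yellow handheld meter lying flat, 75 x 150 x 34 mm, not to be moved; origin at the centre of its underside
- clip: small white test clip lying flat, 16 x 70 x about 22 mm, not to be moved; origin at the centre of its underside
There are look-alikes about, which are no part of the job. Of the things shaped like the carrier, the white one is meant.

How it is judged:
By the outcome, as a careful person would: the job done as asked, in the order asked, and still so for the second after the job is handed in, while the arm keeps its last pose, push and grip.
It also fails if it takes over 54 s, if anything falls off the work surface, if the arm or the gripper's body presses on something with over 40 N, if the wrist force passes 120 N, or if a joint passes its speed limit or range.

ROBOT

A 7-joint arm with a two-finger parallel gripper is mounted at the origin on the work surface. World frame = base frame: x ahead of the robot, y to its left, z up, the work surface at z = 0. Lengths are in m, angles in rad, forces in N, time in s.
With the tool pointing down it reaches from about 0.425 to 0.95 m from the base axis. Payload 4.7 kg.
Tool frame: the origin (TCP) lies between the finger pads, 19 mm behind the fingertips; this is the grasp point; z points along the fingers, y is the line along which they close (so a half turn about z gives the same grasp; the last joint's range is limited). The gripper opens to 87 mm and grips with 3 to 60 N. Pads are 19 mm wide; open, the fingers measure 117 mm over their backs; the gripper's body (75 mm by 190 mm) begins 51 mm behind the grasp point.
Start: joints at [-1.229, 0.469, -0.049, 1.532, 0.024, 1.141, -0.082], TCP at [0.245, 0.629, 0.241] pointing down, gripper open.
Joint ranges: [-2.59, 2.59], [-0.33, 1.99], [-1.39, 1.29], [0.1, 2.45], [-1.04, 4.18], [0.21, 1.99], [-2.66, 2.66]. Speed limits (rad/s): [2.57, 2.57, 3.14, 3.14, 3.14, 3.14, 3.14].

INTERFACE

Orientations are given as a unit quaternion [x, y, z, w].
In Python, from workcell import ctrl, read_camera gives the robot as it stands. The module is installed in compiled form; this text tells all that it offers.
- The arm moves only by the shell command python3 -m pendant 'ROWS'. ROWS is JSON, a list that holds one entry, the list of rows, each a list of 7 numbers: the shift along the tool's x, y, z in m, then the turn, a rotation vector about the tool's x, y, z in degrees, then the closure, from 0 (fully open) to 1 (shut). In form: [[[x, y, z, rx, ry, rz, grip], ...]]. A call has 1 to 10 rows; each row is the pose to reach, as a shift and turn from the pose commanded when the call began, along the tool's axes at that moment; what a row does not reach only later rows make up. A row lasts 1/8 s, in which the tool goes at most 62.5 mm and 10.7 degrees, less where a joint would pass 70% of its speed; a pose out of reach is approached as far as the arm can. A call with a gripper value outside its range is refused whole. The fingers move at their own pace and stop on an object; the grip force is fixed at half the most. Time passes only in rows, so rows that repeat a pose let the fingers close. It gives the time, the measured TCP pose, the force, the opening and the grip force at its end, in the units of the state.
- ctrl.state(): the state, without advancing time (a new reading comes with each control period).
- read_camera(name): name is "scene" or "side" or "wrist"; returns a dict with "color" (400x640x3 uint8, red, green, blue), "vfov" (degrees; the focal length in pixels is half the picture's height over the tangent of half this angle, whatever the lens; pixels are square), "cx", "cy" (the principal point, pixels), "extrinsics" (4x4, takes a point from camera to world coordinates). Camera axes: x right, y down, z forward; pixel columns grow to the right and rows downward; lengths in m; the calibration is good to about 2 mm. The wrist camera is an equidistant fisheye: a pixel r from the principal point sees the ray r / f radians off the axis. A picture is of the moment at which its call begins. There is no depth.
- ctrl.job_done(): hands the job in; it is judged then, once.
The state is a dict: "t": time; "qpos": joint angles; "dq": joint speeds; "joint_torque": joint torques, N m; "position": TCP position; "tcp_rot": TCP orientation; "wrist_force": force on the tool from outside, world axes, zero at the start; "ft_torque": the same for the moment, N m; "width": finger opening in m; "grasp_force": force on a finger pad.
Only numpy, scipy, OpenCV 4.12 (cv2) and the standard library are available. Lean on these libraries where they do the work, as an engineer would, in place of code of your own. Each camera call takes 0.05 s, during which the arm holds its last target. There are 200 camera calls.

## Working session

There is one attempt and no reset: what is moved stays moved. The work goes in short steps, Python scripts to look and compute and a shell command to move; the robot and the scene stay as the last step left them, time stands still between calls to the robot, and variables do not carry over. Pictures are saved under pics/ and viewed, at most 10 in all, crops included, and the job is handed in when it is done.

```bash
mkdir -p pics
cat > h.py <<'E'
import numpy as np, cv2
from workcell import ctrl, read_camera
def ray(c,u,v,fish=False):
    H=c["color"].shape[0]; f=H/2/np.tan(np.radians(c["vfov"])/2)
    x,y=(u-c["cx"])/f,(v-c["cy"])/f
    if fish:
        r=np.hypot(x,y); s=np.sin(r)/r if r>1e-9 else 1; d=np.array([x*s,y*s,np.cos(r)])
    else: d=np.array([x,y,1.])
    E=np.array(c["extrinsics"]); d=E[:3,:3]@d
    return E[:3,3],d/np.linalg.norm(d)
def onz(c,u,v,z,fish=False):
    o,d=ray(c,u,v,fish); return o+d*(z-o[2])/d[2]
def proj(c,p,fish=False):
    H=c["color"].shape[0]; f=H/2/np.tan(np.radians(c["vfov"])/2)
    q=np.linalg.inv(np.array(c["extrinsics"]))@np.append(p,1); x,y,z=q[:3]
    if fish:
        r=np.hypot(x,y); k=np.arctan2(r,z)/r
    else: k=1/z
    return np.array([c["cx"]+f*k*x,c["cy"]+f*k*y])
def save(c,n): cv2.imwrite(f"pics/{n}.png",c["color"][:,:,::-1])
E
python3 - <<'E'
from h import *
import pickle
P={}
for n in ["scene","side","wrist"]:
    c=read_camera(n); P[n]=c; save(c,n+"0"); print(n,c["vfov"],c["cx"],c["cy"],np.round(c["extrinsics"],3).tolist())
pickle.dump(P,open("p0.pkl","wb"))
s=ctrl.state(); print(s["t"],s["position"],s["tcp_rot"],s["width"])
E
```

```text
scene 44.337225827648155 319.91043319108104 196.44643888381734 [[-0.523, 0.666, -0.532, 1.092], [0.852, 0.395, -0.342, 0.323], [-0.017, -0.633, -0.774, 0.794], [0.0, 0.0, 0.0, 1.0]]
side 43.08781142127168 311.42979776163753 198.75963417818505 [[0.955, -0.233, 0.182, 0.394], [-0.296, -0.72, 0.628, -0.651], [-0.015, -0.654, -0.756, 0.864], [0.0, 0.0, 0.0, 1.0]]
wrist 65.70646984690485 319.6910034780735 195.0201862803057 [[0.362, 0.891, 0.273, 0.169], [0.932, -0.346, -0.108, 0.658], [-0.002, 0.293, -0.956, 0.384], [0.0, 0.0, 0.0, 1.0]]
0.15 [0.24441496 0.62873804 0.24045497] [ 1.84335318e-01  9.82863126e-01 -7.40880584e-04 -1.32075030e-04] 0.0871235863695497
```

View pics/scene0.png

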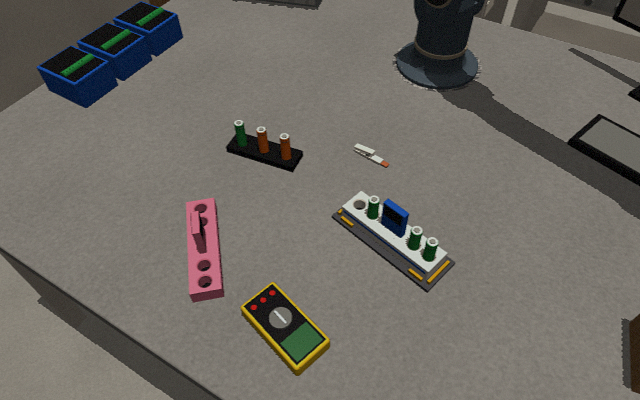

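View pics/side0.png

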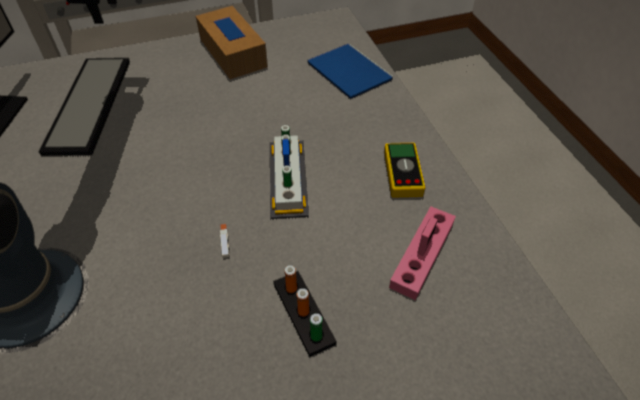

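The scene view shows the green cell in the rack at (240,133) and the orange ones at (262,140) and (285,147). It also shows the white carrier at (395,235) with its empty bore at (360,205), and a pink look-alike at (205,250). The white carrier fits the description; I'll confirm it in a crop.

Run:
```python
from h import *
import pickle
P=pickle.load(open("p0.pkl","rb"))
a=P["scene"]["color"][110:290,220:460,::-1]
b=P["side"]["color"][115:360,210:345,::-1]
a=cv2.resize(a,None,fx=2.2,fy=2.2,interpolation=cv2.INTER_CUBIC); b=cv2.resize(b,None,fx=1.9,fy=1.9,interpolation=cv2.INTER_CUBIC)
h=max(a.shape[0],b.shape[0]); o=np.zeros((h,a.shape[1]+b.shape[1],3),np.uint8)
o[:a.shape[0],:a.shape[1]]=a; o[:b.shape[0],a.shape[1]:]=b
cv2.imwrite("pics/crop0.png",o); print(o.shape)
for n in ["scene","side"]:
    c=P[n]; hsv=cv2.cvtColor(c["color"],cv2.COLOR_RGB2HSV)
    for name,lo,hi in [("green",(45,90,30),(85,255,255)),("orange",(4,150,60),(14,255,255)),("blue",(105,130,40),(125,255,255)),("white",(0,0,150),(180,60,255))]:
        m=cv2.inRange(hsv,lo,hi); k,l,st,ce=cv2.connectedComponentsWithStats(m)
        for i in range(1,k):
            if st[i,4]>12: print(n,name,st[i].tolist(),ce[i].round(1).tolist())
```

```text
(466, 784, 3)
scene green [135, 7, 29, 19, 190] [149.4, 16.3]
scene green [99, 29, 32, 21, 221] [115.0, 39.2]
scene green [60, 53, 35, 24, 260] [76.9, 64.6]
scene green [234, 124, 14, 23, 186] [240.8, 135.9]
scene green [367, 201, 12, 18, 148] [372.8, 210.4]
scene green [408, 232, 14, 18, 158] [413.9, 241.3]
scene green [423, 242, 15, 19, 167] [429.2, 252.3]
scene green [280, 322, 43, 40, 883] [301.2, 341.3]
scene orange [257, 131, 12, 22, 170] [262.9, 142.4]
scene orange [280, 138, 11, 22, 171] [285.5, 149.3]
scene orange [381, 161, 8, 6, 29] [384.4, 163.5]
scene blue [37, 1, 146, 107, 4629] [114.0, 60.6]
scene blue [381, 199, 28, 38, 462] [395.2, 218.6]
scene blue [344, 211, 81, 63, 139] [384.8, 242.3]
scene white [234, 120, 9, 6, 31] [238.2, 122.5]
scene white [256, 126, 10, 6, 31] [260.5, 128.6]
scene white [280, 133, 9, 6, 35] [284.0, 135.4]
scene white [354, 143, 21, 11, 92] [364.3, 148.1]
scene white [369, 155, 15, 8, 63] [376.7, 158.4]
scene white [342, 191, 105, 81, 1550] [394.7, 232.7]
scene white [378, 204, 5, 13, 38] [379.9, 209.6]
scene white [274, 311, 13, 12, 41] [279.9, 316.4]
side green [282, 131, 7, 4, 16] [285.0, 132.5]
side green [389, 144, 26, 14, 302] [401.4, 150.8]
side green [284, 173, 8, 14, 95] [287.2, 179.7]
side green [310, 323, 12, 18, 176] [315.8, 331.4]
side orange [221, 225, 5, 4, 18] [222.8, 226.3]
side orange [286, 273, 10, 19, 141] [290.4, 282.9]
side orange [298, 297, 10, 18, 148] [302.7, 306.2]
side blue [216, 18, 27, 22, 315] [229.0, 28.7]
side blue [309, 45, 83, 52, 2262] [349.3, 70.3]
side blue [282, 139, 8, 26, 145] [285.7, 150.4]
side white [275, 136, 26, 66, 966] [287.0, 170.1]
side white [220, 229, 8, 26, 155] [223.8, 241.3]
side white [285, 266, 10, 8, 42] [289.6, 269.4]
side white [298, 290, 10, 8, 38] [302.2, 293.3]
side white [311, 315, 10, 8, 39] [315.6, 318.4]
```

View pics/crop0.png

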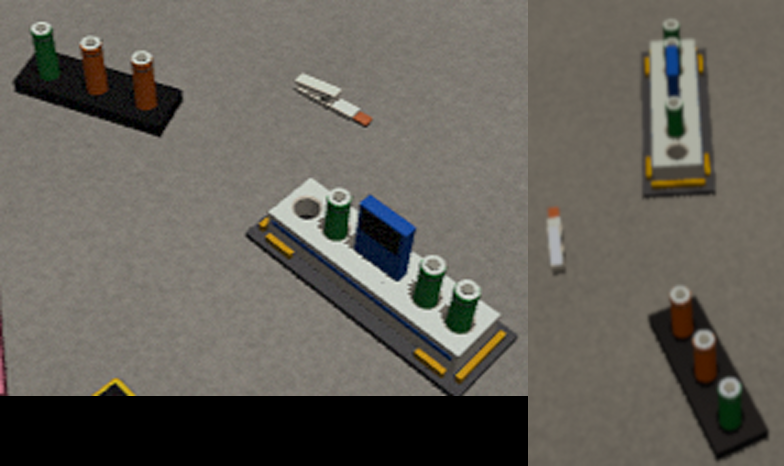

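The crop confirms the target: the green cell is at the rack's left end, scene (239,123) at its top. The white carrier's empty bore is the outermost one toward the rack, scene (359.5,204.5) and side (288,195).

```bash
cat > m.py <<'E'
from h import *
import pickle
from scipy.spatial.transform import Rotation as R
P=pickle.load(open("p0.pkl","rb")); S,D=P["scene"],P["side"]
def tri(a,b):
    o1,d1=ray(S,*a);o2,d2=ray(D,*b)
    A=sum(np.eye(3)-np.outer(d,d) for d in(d1,d2)); B=sum((np.eye(3)-np.outer(d,d))@o for o,d in((o1,d1),(o2,d2)))
    p=np.linalg.solve(A,B); return p,np.linalg.norm(np.cross(o2-p,d2))
def comp(c,x0,y0,x1,y1,f):
    g=c["color"][y0:y1,x0:x1].astype(int); m=f(g).astype(np.uint8)
    k,l,st,ce=cv2.connectedComponentsWithStats(m,connectivity=4); i=1+np.argmax(st[1:,4])
    h=cv2.convexHull(np.argwhere(l==i)[:,::-1].astype(np.int32)); M=cv2.moments(h)
    return (M["m10"]/M["m00"]+x0,M["m01"]/M["m00"]+y0,st[i].tolist())
br=lambda g:g.min(2)>110
dk=lambda g:g.max(2)<110
T={"green":((230,116,248,130),(307,310,325,325)),"or1":((252,122,270,135),(294,286,310,299)),"or2":((276,129,292,142),(281,262,297,275))}
for n,(a,b) in T.items():
    a=comp(S,*a,br);b=comp(D,*b,br); print(n,a,b,tri(a[:2],b[:2]),"z74:",onz(S,*a[:2],.074)[:2],onz(D,*b[:2],.074)[:2])
a=comp(S,351,197,367,212,dk);b=comp(D,281,189,296,200,dk)
print("bore",a,b,tri(a[:2],b[:2]),"z38",onz(S,*a[:2],.038)[:2],onz(D,*b[:2],.038)[:2])
for uv in [(372.7,197.8),(414.5,230.5),(430.5,241.5)]: print("loaded~",onz(S,*uv,.082))
# handle top (z=.103) blue in scene / side
E
python3 m.py
```

```text
green (238.52313167259786, 120.92526690391459, [0, 0, 18, 12, 126]) (315.7288888888889, 318.5, [4, 4, 11, 10, 84]) (array([ 0.50976704, -0.25640802,  0.07712732]), np.float64(0.0012126573323911645)) z74: [ 0.5060898  -0.25839563] [ 0.51116199 -0.25565736]
or1 (258.76260162601625, 126.5170731707317, [0, 0, 15, 11, 85]) (302.3488372093023, 293.0749354005168, [4, 3, 10, 9, 72]) (array([ 0.50288775, -0.20502305,  0.08022233]), np.float64(0.000410381032338202)) z74: [ 0.4981549 -0.2097971] [ 0.50344102 -0.20119372]
or2 (283.7968901846453, 135.18756073858114, [0, 0, 16, 13, 113]) (289.5, 269.0, [4, 3, 10, 9, 72]) (array([ 0.49490336, -0.14686323,  0.07613235]), np.float64(0.00010745812485667318)) z74: [ 0.49302316 -0.14821555] [ 0.49525652 -0.14557977]
bore (359.17471264367816, 204.57701149425287, [3, 3, 11, 10, 84]) (287.9126213592233, 194.68608414239483, [2, 2, 11, 8, 61]) (array([0.54821308, 0.06471587, 0.03519137]), np.float64(0.00016241940128202605)) z38 [0.55006318 0.06574324] [0.54780095 0.06215158]
loaded~ [0.55458489 0.09463351 0.082     ]
loaded~ [0.58297796 0.19246611 0.082     ]
loaded~ [0.5901473  0.22595632 0.082     ]
```

```bash
python3 -m pendant '[[[-0.04,-0.04,0,0,0,6,0],[-0.08,-0.075,0,0,0,12,0],[-0.12,-0.11,0,0,0,20,0],[-0.16,-0.15,0,0,0,28,0],[-0.20,-0.19,0,0,0,36,0],[-0.245,-0.23,0,0,0,44,0],[-0.29,-0.27,0,0,0,52,0],[-0.335,-0.31,0,0,0,58,0],[-0.38,-0.355,0,0,0,61,0],[-0.43,-0.40,0,0,0,61,0]]]'
cat > go.py <<'E'
import sys
from h import *
from scipy.spatial.transform import Rotation as R
# go.py x y z yaw(world angle of tool y, deg): shift in tool axes, turn
x,y,z,yaw=map(float,sys.argv[1:5]); s=ctrl.state()
q=R.from_quat(s["tcp_rot"]); a=np.radians(yaw)
Y=np.array([np.cos(a),np.sin(a),0]);Z=np.array([0,0,-1.]);T=R.from_matrix(np.c_[np.cross(Y,Z),Y,Z])
print("pos",s["position"].round(4) if hasattr(s["position"],"round") else s["position"],"shift",q.inv().apply(np.array([x,y,z])-s["position"]).round(4),"turn",(q.inv()*T).as_rotvec(degrees=True).round(2),"q",np.round(s["qpos"],2))
E
python3 go.py 0.509 -0.256 0.2 7.8
```

```text
t: 1.4
position: [0.4981, 0.104, 0.2413]
tcp_rot: [0.658, 0.753, 0.0, -0.0]
wrist_force: [0.5, 0.4, -0.2]
width: 0.0868
grasp_force: 0.0
pos [0.4981 0.104  0.2413] shift [-0.3582 -0.0378  0.0411] turn [ 0.01 -0.03 -0.03] q [-0.63  0.2   0.4   1.94 -0.09  1.02 -0.06]
```

```bash
python3 -m pendant '[[[-0.05,-0.005,0.01,0,0,0,0],[-0.1,-0.01,0.02,0,0,0,0],[-0.15,-0.016,0.03,0,0,0,0],[-0.2,-0.021,0.04,0,0,0,0],[-0.25,-0.026,0.041,0,0,0,0],[-0.3,-0.032,0.041,0,0,0,0],[-0.34,-0.036,0.041,0,0,0,0],[-0.358,-0.038,0.041,0,0,0,0],[-0.358,-0.038,0.041,0,0,0,0]]]'
cat > look.py <<'E'
import sys,pickle
from h import *
n=sys.argv[1]; c=read_camera("wrist"); save(c,n); pickle.dump(c,open(n+".pkl","wb"))
s=ctrl.state(); print(s["t"],np.round(s["position"],4),np.round(s["qpos"],2))
E
python3 look.py w1
```

```text
t: 2.52
position: [0.5082, -0.2543, 0.1999]
tcp_rot: [0.658, 0.753, -0.0, -0.0]
wrist_force: [0.5, 0.3, 0.5]
width: 0.0873
grasp_force: 0.0
2.575 [ 0.5085 -0.2528  0.1998] [-0.04  0.37  0.55  1.86 -0.23  0.98  0.75]
```

View pics/w1.png

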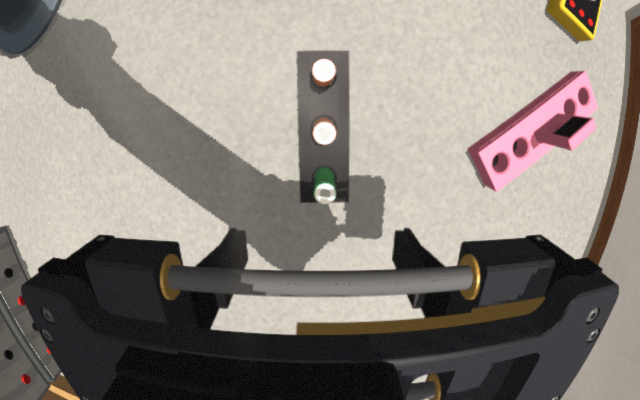

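The wrist view shows the green cell's cap at about (325,193) and the orange caps at (324,131) and (324,72). The rack is aligned with the tool.

```bash
python3 - <<'E'
from h import *
import pickle
c=pickle.load(open("w1.pkl","rb")); hsv=cv2.cvtColor(c["color"],cv2.COLOR_RGB2HSV)
m=cv2.inRange(hsv,(45,90,30),(85,255,255)); k,l,st,ce=cv2.connectedComponentsWithStats(m)
print([ (st[i].tolist(),ce[i].round(1).tolist()) for i in range(1,k) if st[i,4]>20])
pts=[]
for u,v,r in [(325,192,13),(324,131,13),(323.5,72,14)]:
    x0,y0=int(u-r),int(v-r); g=c["color"][y0:y0+2*r,x0:x0+2*r].min(2)
    m=(g>120).astype(np.uint8); k,l,st,ce=cv2.connectedComponentsWithStats(m); i=1+np.argmax(st[1:,4])
    (a,b),rr=cv2.minEnclosingCircle(np.argwhere(l==i)[:,::-1].astype(np.float32))
    a+=x0;b+=y0; p=onz(c,a,b,.074,True); pts.append(p); print(round(a,1),round(b,1),round(rr,1),p.round(4), onz(c,a+rr,b,.074,True)[:2]-p[:2])
d=pts[2]-pts[0]; print(np.linalg.norm(d),np.degrees(np.arctan2(d[1],d[0]))-90)
E
python3 go.py 0.509 -0.256 0.056 7.8
```

```text
[([314, 168, 21, 19, 250], [323.9, 176.2])]
326.9 194.9 13.5 [ 0.515  -0.2557  0.074 ] [0.01221401 0.00164279]
324.3 132.6 11.9 [ 0.5049 -0.2     0.074 ] [0.01019843 0.00141874]
323.5 69.7 12.0 [ 0.4969 -0.1457  0.074 ] [0.01008237 0.00144299]
0.11144678775906774 9.384872054462377
pos [ 0.5085 -0.2528  0.1998] shift [-3.500e-03  1.000e-04  1.438e-01] turn [-0.03 -0.08 -0.01] q [-0.04  0.37  0.55  1.86 -0.23  0.98  0.75]
```

```bash
python3 go.py 0.5125 -0.255 0.056 8.1; python3 -m pendant '[[[-0.001,0.002,0.04,0,0,0,0],[-0.0015,0.0035,0.08,0,0,0,0],[-0.0015,0.0035,0.11,0,0,0,0],[-0.0015,0.0035,0.13,0,0,0,0],[-0.0015,0.0035,0.144,0,0,0,0],[-0.0015,0.0035,0.144,0,0,0,0]]]'; python3 go.py 0.5125 -0.255 0.056 8.1
```

```text
pos [ 0.5085 -0.2528  0.1998] shift [-0.0029  0.0038  0.1438] turn [-0.03 -0.08 -0.31] q [-0.04  0.37  0.55  1.86 -0.23  0.98  0.75]
t: 3.32
position: [0.512, -0.2534, 0.0555]
tcp_rot: [0.657, 0.754, 0.0, -0.001]
wrist_force: [-0.9, -0.7, 0.6]
width: 0.0867
grasp_force: 0.0
pos [ 0.512  -0.2534  0.0555] shift [-0.0016  0.0003 -0.0005] turn [-0.07 -0.09 -0.24] q [ 0.05  0.56  0.45  1.96 -0.37  0.7   0.86]
```

```bash
python3 -m pendant '[[[0,0,0,0,0,0,1],[0,0,0,0,0,0,1],[0,0,0,0,0,0,1],[0,0,0,0,0,0,1],[0,0,0,0,0,0,1],[0,0,0,0,0,0,1],[0,0,0,0,0,0,1],[0,0,0,0,0,0,1]]]'
```

```text
t: 4.32
position: [0.512, -0.255, 0.0561]
tcp_rot: [0.658, 0.753, 0.0, -0.0]
wrist_force: [0.2, -0.3, 0.8]
width: 0.0204
grasp_force: 30.0
```

```bash
python3 -m pendant '[[[0,0,-0.015,0,0,0,1],[0,0,-0.04,0,0,0,1],[0,0,-0.07,0,0,0,1],[0,0,-0.1,0,0,0,1],[0,0,-0.12,0,0,0,1],[0,0,-0.13,0,0,0,1],[0,0,-0.13,0,0,0,1]]]'; python3 go.py 0.549 0.064 0.186 -14.2
```

```text
t: 5.2
position: [0.5123, -0.2552, 0.1869]
tcp_rot: [0.658, 0.753, 0.0, 0.001]
wrist_force: [0.6, 0.5, -0.4]
width: 0.0203
grasp_force: 30.0
pos [ 0.5123 -0.2552  0.1869] shift [0.3113 0.0795 0.0009] turn [ 0.08  0.   21.96] q [-0.04  0.39  0.55  1.87 -0.25  0.95  0.76]
```

```bash
python3 -m pendant '[[[0.03,0.008,0,0,0,3,1],[0.08,0.02,0,0,0,6,1],[0.13,0.033,0,0,0,10,1],[0.18,0.046,0,0,0,14,1],[0.23,0.059,0,0,0,18,1],[0.27,0.069,0,0,0,21,1],[0.30,0.077,0,0,0,22,1],[0.311,0.0795,0,0,0,22,1],[0.311,0.0795,0,0,0,22,1]]]'; python3 look.py w2
```

```text
t: 6.32
position: [0.5485, 0.0636, 0.1856]
tcp_rot: [0.789, 0.614, -0.001, -0.0]
wrist_force: [-0.0, -1.1, -0.4]
width: 0.0203
grasp_force: 30.0
6.375 [0.5485 0.0624 0.1859] [-0.63  0.36  0.56  1.91 -0.23  0.93 -0.21]
```

View pics/w2.png

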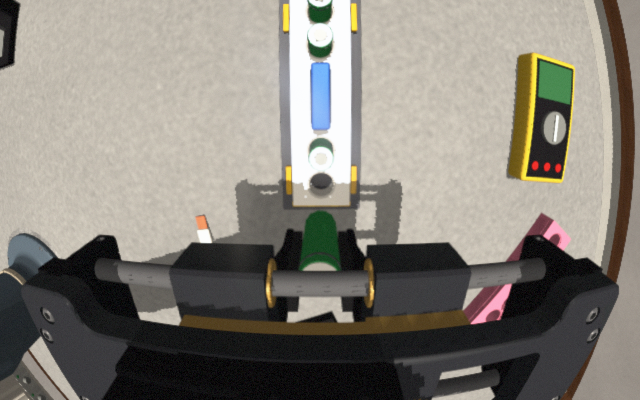

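The wrist view shows the empty bore at (320,182), a neighbouring loaded cell at (320,155), the handle top at (320,96) and the held cell at (320,235). The carrier is aligned with the tool.

Run:
```python
from h import *
import pickle
c=pickle.load(open("w2.pkl","rb")); im=c["color"]
g=im[170:194,306:336].max(2); m=(g<120).astype(np.uint8); k,l,st,ce=cv2.connectedComponentsWithStats(m,connectivity=4)
print([(s.tolist(),e.round(1).tolist()) for s,e in zip(st[1:],ce[1:]) if s[4]>30])
lum=im.max(2); print(lum[172:194,308:334:2])
hsv=cv2.cvtColor(im,cv2.COLOR_RGB2HSV); m=cv2.inRange(hsv,(105,130,60),(125,255,255)); m[:50]=0;m[140:]=0;m[:,:290]=0;m[:,350:]=0
r=cv2.minAreaRect(cv2.findNonZero(m)); print(r); p=onz(c,*r[0],.103,True); print("handle",p)
for v in [(320.5,181.5),(320.5,180),(320.5,183)]: print(v,onz(c,*v,.038,True))
b=onz(c,320.5,181.5,.038,True); print(np.linalg.norm((p-b)[:2]),np.degrees(np.arctan2(*(p-b)[1::-1]))-90)
# expected pixel of the bore rim for rotation check
for x in [(b+np.array([.012*np.cos(t),.012*np.sin(t),0])) for t in np.arange(0,6.28,1.57)-.25]: print(proj(c,x,True).round(1))
```

```text
[([5, 4, 21, 20, 362], [14.7, 13.7])]
[[254 254 254 251 241 210 205 194 209 245 251 254 254]
 [254 254 253 240 206 150 128 130 160 216 239 253 254]
 [254 254 247 206 125  97  89  90  97 126 221 249 254]
 [254 251 231 120  87  86  86  84  85  89 144 240 252]
 [254 245 174  90  85  84  82  83  84  85 100 193 248]
 [253 225 119  80  81  78  83  83  84  84  84 127 229]
 [250 193  88  77  79  81  82  82  81  81  81  89 212]
 [243 174  75  77  77  77  83  81  81  83  81  81 203]
 [234 145  75  73  78  75  81  77  79  81  79  81 175]
 [243 122  72  74  78  75  75  77  77  77  76  82 169]
 [244 120  73  74  77  73  75  77  75  75  76  84 145]
 [239 150  84  70  70  74  72  74  75  73  75 101 136]
 [239 155  86  64  72  65  70  73  74  71  75 122 134]
 [244 128  94  72  64  60  66  69  67  69  83 130 129]
 [244 129 111  73  51  50  55  57  51  64  90 123 130]
 [244 145 110  89  59  47  50  50  53  75 104 116 152]
 [211 134 111 106  89  71  57  60  74 101 113 111 148]
 [169 126 113 113 106  97  90  92 100 112 111 113 143]
 [166 136 113 113 110 110 112 111 112 114 115 118 149]
 [178 142 117 109 112 113 113 115 113 116 111 125 158]
 [191 155 130 112 111 113 112 114 114 114 114 140 164]
 [188 168 144 120 111 108 112 111 114 116 126 151 174]]
((320.0, 84.5), (43.0, 18.0), 90.0)
handle [0.57187561 0.15421938 0.103     ]
(320.5, 181.5) [0.55057093 0.06789929 0.038     ]
(320.5, 180) [0.5509383  0.06935532 0.038     ]
(320.5, 183) [0.55020264 0.06643957 0.038     ]
0.08891033830061594 -13.864107360667461
[332.9 181.5]
[320.5 169.4]
[308.1 181.5]
[320.4 193.3]
```

```bash
python3 - <<'E'
from h import *
import pickle
c=pickle.load(open("w2.pkl","rb")); im=c["color"]
hsv=cv2.cvtColor(im,cv2.COLOR_RGB2HSV); m=cv2.inRange(hsv,(45,90,25),(85,255,255)); m[:200]=0;m[290:]=0;m[:,:290]=0;m[:,350:]=0
ys,xs=np.nonzero(m); print(xs.min(),xs.max(),ys.min(),ys.max())
for r in range(ys.min(),ys.min()+14,3): q=xs[ys==r]; print(r,q.min(),q.max())
t=np.array([.5488,.0632,.186]); X=np.array([np.sin(np.radians(14.2)),np.cos(np.radians(14.2)),0]); Y=np.array([X[1],-X[0],0])
for v in (ys.min()-.5,ys.min()+.5):
    p=onz(c,320.3,v,.134,True); print(p,"toolx",(p-t)@X,"tooly",(p-t)@Y)
print("pred bottom edge px if centred", proj(c,t+X*.0105-[0,0,.052],True), proj(c,t+Y*.0105-[0,0,.052],True), proj(c,t-Y*.0105-[0,0,.052],True))
h=cv2.inRange(hsv,(100,100,40),(130,255,255)); h[:40]=0;h[140:]=0;h[:,:290]=0;h[:,350:]=0
ys,xs=np.nonzero(h); print("blue",xs.min(),xs.max(),ys.min(),ys.max()); print(im[60:140:4,320])
E
python3 - <<'E'
import sys; sys.path.insert(0,'.')
from h import *
import pickle
P={n:read_camera(n) for n in("scene","side")}; pickle.dump(P,open("p1.pkl","wb"))
a=P["scene"]["color"][80:280,270:470,::-1]; b=P["side"]["color"][60:260,190:390,::-1]
cv2.imwrite("pics/c1.png",cv2.resize(np.hstack([a,b]),None,fx=2,fy=2,interpolation=cv2.INTER_CUBIC))
E
```

```text
299 340 211 270
211 317 323
214 311 329
217 309 332
220 306 333
223 306 334
[0.55148299 0.07278849 0.134     ] toolx 0.00995367365240714 tooly 0.0002488865194214585
[0.55130865 0.07209763 0.134     ] toolx 0.009241151788229483 tooly 0.00024934080886924727
pred bottom edge px if centred [319.92800226 209.73159362] [335.36143658 224.23026172] [304.48647192 224.2242118 ]
blue 311 329 63 128
[[187 178 165]
 [108 172 249]
 [119 183 252]
 [115 177 251]
 [120 181 252]
 [120 182 251]
 [123 183 251]
 [127 185 251]
 [127 183 251]
 [133 187 251]
 [134 186 250]
 [139 188 250]
 [142 188 250]
 [143 190 250]
 [142 188 250]
 [139 185 249]
 [133 180 248]
 [121 157 231]
 [201 194 186]
 [242 239 234]]
```

View pics/c1.png

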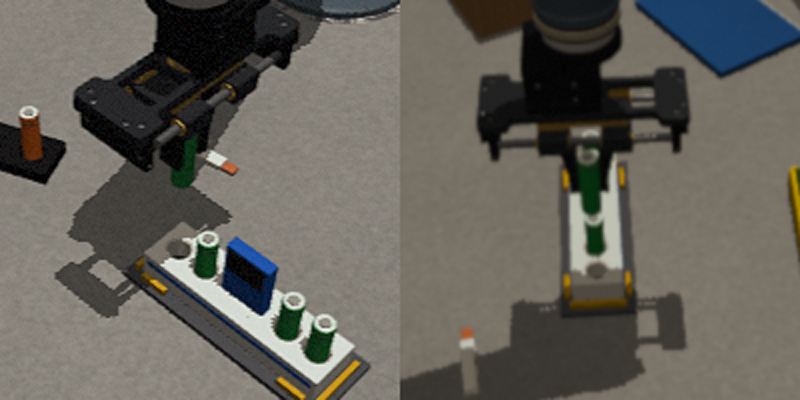

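```bash
python3 go.py 0.5505 0.0668 0.102 -14.0; python3 -m pendant '[[[0.002,0.001,0.02,0,0,0,1],[0.004,0.001,0.045,0,0,0,1],[0.0045,0.001,0.065,0,0,0,1],[0.0045,0.001,0.078,0,0,0,1],[0.0045,0.001,0.083,0,0,0,1],[0.0045,0.001,0.083,0,0,0,1]]]'; python3 look.py w3
python3 - <<'E'
import sys; sys.path.insert(0,'.')
from h import *
import pickle
P={n:read_camera(n) for n in("scene","side")}; P["wrist"]=pickle.load(open("w3.pkl","rb")); pickle.dump(P,open("p2.pkl","wb"))
f=lambda im,x,y,w:cv2.resize(im[y:y+w,x:x+w,::-1],(390,390),interpolation=cv2.INTER_CUBIC)
cv2.imwrite("pics/c2.png",np.hstack([f(P["wrist"]["color"],260,140,130),f(P["scene"]["color"],320,150,100)]))
E
```

```text
pos [0.5487 0.0617 0.1862] shift [0.0054 0.0005 0.0841] turn [-0.01  0.04 -0.4 ] q [-0.63  0.36  0.56  1.91 -0.23  0.93 -0.21]
t: 7.22
position: [0.5511, 0.0675, 0.1034]
tcp_rot: [0.79, 0.614, 0.0, 0.0]
wrist_force: [-0.2, 0.8, -1.1]
width: 0.02
grasp_force: 30.0
7.275 [0.5514 0.0677 0.1037] [-0.59  0.47  0.51  1.97 -0.32  0.77 -0.14]
```

View pics/c2.png

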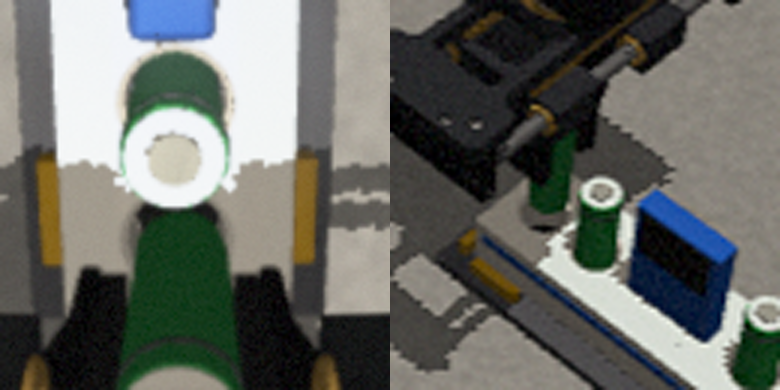

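The scene half shows the cell's bottom at about (361,204), just above the bore. The wrist half shows it centred sideways to within 1 mm. Next I'll measure the offset along the row in each view.

Run:
```python
from h import *
import pickle
P=pickle.load(open("p2.pkl","rb")); P0=pickle.load(open("p0.pkl","rb"))
t=np.array([.5513,.0676,.1035]); a=np.radians(14); X=np.array([np.sin(a),np.cos(a),0]);Y=np.array([X[1],-X[0],0])
def gm(n,x0,y0,x1,y1):
    hsv=cv2.cvtColor(P[n]["color"],cv2.COLOR_RGB2HSV)[y0:y1,x0:x1]; m=cv2.inRange(hsv,(45,80,20),(85,255,255))
    k,l,st,ce=cv2.connectedComponentsWithStats(m)
    for i in range(1,k):
        if st[i,4]>15:
            ys,xs=np.nonzero(l==i); print(n,(xs.min()+x0,xs.max()+x0,ys.min()+y0,ys.max()+y0), [(r+y0,xs[ys==r].min()+x0,xs[ys==r].max()+x0) for r in range(ys.max()-10,ys.max()+1,2) if (ys==r).any()])
gm("scene",345,175,372,212); gm("side",270,130,310,215)
for n,b in (("scene",(359.17,204.58)),("side",(287.9,194.7))):
    c=P[n]; bo=onz(c,*b,.038); print(n,"bore",bo,"d from tcp: toolx",(bo-t)@X,"tooly",(bo-t)@Y)
    cb=t-[0,0,.052]; ring=[cb+.0105*np.array([np.cos(s),np.sin(s),0]) for s in np.arange(0,6.28,.1)]
    q=np.array([proj(c,r) for r in ring]); print(" pred held bottom px centre",proj(c,cb).round(1),"bbox",q.min(0).round(1),q.max(0).round(1))
c=P["wrist"]; 
for z,uv in((.082,(318.3,192.3)),):
    p=onz(c,*uv,z,True); d=p-t; print("neigh toolx,tooly",d@X,d@Y)
```

```text
scene (np.int64(356), np.int64(367), np.int64(183), np.int64(204)) [(194, np.int64(361), np.int64(365)), (196, np.int64(356), np.int64(365)), (198, np.int64(356), np.int64(365)), (200, np.int64(356), np.int64(365)), (202, np.int64(356), np.int64(364)), (204, np.int64(359), np.int64(362))]
scene (np.int64(368), np.int64(371), np.int64(200), np.int64(211)) [(201, np.int64(369), np.int64(369)), (203, np.int64(369), np.int64(371)), (205, np.int64(369), np.int64(371)), (207, np.int64(369), np.int64(371)), (209, np.int64(368), np.int64(371)), (211, np.int64(368), np.int64(371))]
side (np.int64(281), np.int64(292), np.int64(167), np.int64(191)) [(181, np.int64(283), np.int64(291)), (183, np.int64(284), np.int64(291)), (185, np.int64(284), np.int64(291)), (187, np.int64(285), np.int64(291)), (189, np.int64(285), np.int64(291)), (191, np.int64(286), np.int64(290))]
scene bore [0.55007444 0.06573889 0.038     ] d from tcp: toolx -0.0021023130680014337 tooly -0.0007389103256574326
 pred held bottom px centre [360.  201.1] bbox [354.6 196.9] [365.5 205.3]
side bore [0.54776411 0.06212124 0.038     ] d from tcp: toolx -0.006171426236167014 tooly -0.00210542394251974
 pred held bottom px centre [288.5 188.4] bbox [283.6 184.8] [293.3 192. ]
neigh toolx,tooly 0.031229589454833288 -0.00041739684364650807
```

```bash
python3 -m pendant '[[[-0.0015,-0.0005,0.002,0,0,0,1],[-0.0015,-0.0005,0.006,0,0,0,1],[-0.0015,-0.0005,0.010,0,0,0,1],[-0.0015,-0.0005,0.013,0,0,0,1],[-0.0015,-0.0005,0.016,0,0,0,1],[-0.0015,-0.0005,0.016,0,0,0,1]]]'; python3 -m pendant '[[[0,0,0.003,0,0,0,1],[0,0,0.006,0,0,0,1],[0,0,0.006,0,0,0,1]]]'
```

```text
t: 8.12
position: [0.5499, 0.0666, 0.0869]
tcp_rot: [0.789, 0.614, -0.0, -0.0]
wrist_force: [0.3, -0.5, -0.5]
width: 0.0204
grasp_force: 30.0
t: 8.5
position: [0.5499, 0.0666, 0.0809]
tcp_rot: [0.789, 0.614, -0.0, -0.0]
wrist_force: [-0.1, -0.1, -0.8]
width: 0.0203
grasp_force: 30.0
```

```bash
python3 -m pendant '[[[0,0,0.004,0,0,0,1],[0,0,0.008,0,0,0,1],[0,0,0.012,0,0,0,1],[0,0,0.0155,0,0,0,1],[0,0,0.0155,0,0,0,1]]]'; python3 -m pendant '[[[0,0,0.001,0,0,0,1],[0,0,0.0015,0,0,0,1],[0,0,0.0015,0,0,0,1]]]'
```

```text
t: 9.12
position: [0.5498, 0.0666, 0.0653]
tcp_rot: [0.789, 0.614, -0.0, -0.0]
wrist_force: [-0.1, 0.8, -0.9]
width: 0.0202
grasp_force: 30.0
t: 9.5
position: [0.5502, 0.0666, 0.0643]
tcp_rot: [0.789, 0.614, 0.0, 0.0]
wrist_force: [-0.3, -0.2, -0.9]
width: 0.0204
grasp_force: 30.0
```

```bash
python3 -m pendant '[[[0,0,0.0005,0,0,0,1],[0,0,0.001,0,0,0,1],[0,0,0.001,0,0,0,1]]]'
```

```text
t: 9.88
position: [0.5503, 0.0665, 0.064]
tcp_rot: [0.789, 0.614, 0.0, -0.0]
wrist_force: [-0.9, -0.9, 5.1]
width: 0.0204
grasp_force: 30.0
```

Contact with the bore floor at the expected height, so I'll release and rise.

```bash
python3 -m pendant '[[[0,0,0,0,0,0,0],[0,0,0,0,0,0,0],[0,0,0,0,0,0,0],[0,0,0,0,0,0,0],[0,0,-0.02,0,0,0,0],[0,0,-0.05,0,0,0,0],[0,0,-0.09,0,0,0,0],[0,0,-0.12,0,0,0,0],[0,0,-0.13,0,0,0,0],[0,0,-0.13,0,0,0,0]]]'; python3 look.py w4
python3 - <<'E'
from h import *
import pickle
c=pickle.load(open("w4.pkl","rb")); im=c["color"]; s=ctrl.state(); t=np.array(s["position"])
hsv=cv2.cvtColor(im,cv2.COLOR_RGB2HSV); m=cv2.inRange(hsv,(98,80,40),(130,255,255)); m[:,:290]=0;m[:,350:]=0;m[200:]=0
k,l,st,ce=cv2.connectedComponentsWithStats(m); print([(st[i].tolist(),ce[i].round(1).tolist()) for i in range(1,k) if st[i,4]>50])
i=1+np.argmax(st[1:,4]); r=cv2.minAreaRect(np.argwhere(l==i)[:,::-1].astype(np.float32)); print(r)
x,y,w,h=st[i,:4]
for v in (y,y+h): print(onz(c,x+w/2,v,.103,True))
# cylinder check of seated cell: scene view
cv2.imwrite("pics/c4.png",cv2.resize(im[20:260,220:420,::-1],None,fx=2,fy=2))
E
```

```text
t: 11.12
position: [0.55, 0.0667, 0.1931]
tcp_rot: [0.789, 0.614, 0.0, -0.0]
wrist_force: [0.5, 0.4, 0.5]
width: 0.0864
grasp_force: 0.0
11.175 [0.5495 0.0667 0.1923] [-0.65  0.35  0.57  1.9  -0.23  0.95 -0.22]
[([310, 68, 18, 65, 1151], [318.6, 100.1])]
((318.4999694824219, 99.99998474121094), (63.99999237060547, 16.999996185302734), 90.0)
[0.57609488 0.17021592 0.103     ]
[0.56399442 0.1225666  0.103     ]
```

View pics/c4.png

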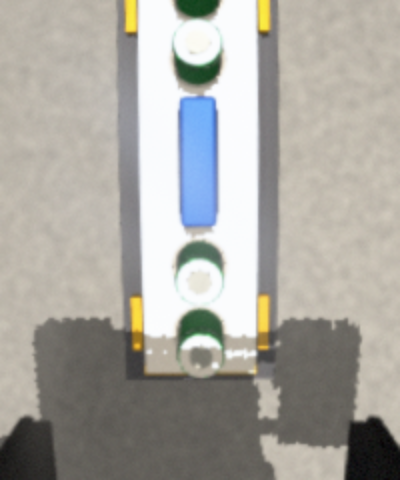

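The crop shows four cells standing in the carrier, with the new one at crop (201,352) in line with its neighbour. The handle top is centred at wrist pixel (319,100), which puts it at (0.570, 0.147) with a length of 49 mm, as it should be.

```bash
python3 go.py 0.5703 0.1472 0.088 -14.2; python3 -m pendant '[[[0.03,0,0,0,0,0,0],[0.065,0,0,0,0,0,0],[0.083,0.0,0.01,0,0,0,0],[0.083,0.0005,0.04,0,0,0,0],[0.083,0.0005,0.075,0,0,0,0],[0.083,0.0005,0.097,0,0,0,0],[0.083,0.0005,0.105,0,0,0,0],[0.083,0.0005,0.105,0,0,0,0]]]';python3 go.py 0.5703 0.1472 0.088 -14.2
```

```text
pos [0.5495 0.0667 0.1923] shift [0.0832 0.0006 0.1043] turn [-0.08  0.03 -0.03] q [-0.65  0.35  0.57  1.9  -0.23  0.95 -0.22]
t: 12.18
position: [0.5706, 0.1463, 0.0874]
tcp_rot: [0.79, 0.614, -0.001, -0.0]
wrist_force: [-0.1, -1.4, -0.1]
width: 0.0871
grasp_force: 0.0
pos [0.5706 0.1463 0.0874] shift [ 0.0008 -0.0005 -0.0006] turn [-0.07  0.08 -0.08] q [-0.68  0.54  0.48  1.9  -0.34  0.78 -0.26]
```

```bash
python3 -m pendant '[[[0,0,0,0,0,0,1],[0,0,0,0,0,0,1],[0,0,0,0,0,0,1],[0,0,0,0,0,0,1],[0,0,0,0,0,0,1],[0,0,0,0,0,0,1],[0,0,0,0,0,0,1],[0,0,0,0,0,0,1]]]' && python3 -m pendant '[[[0,0,-0.003,0,0,0,1],[0,0,-0.007,0,0,0,1],[0,0,-0.012,0,0,0,1],[0,0,-0.018,0,0,0,1],[0,0,-0.02,0,0,0,1],[0,0,-0.02,0,0,0,1]]]'
```

```text
t: 13.18
position: [0.5708, 0.147, 0.0882]
tcp_rot: [0.789, 0.614, -0.0, -0.0]
wrist_force: [-3.9, 0.4, 2.6]
width: 0.0149
grasp_force: 1.8
t: 13.92
position: [0.5711, 0.147, 0.1085]
tcp_rot: [0.789, 0.614, 0.0, 0.0]
wrist_force: [-0.1, -0.0, -6.1]
width: 0.0134
grasp_force: 30.0
```

```bash
python3 -m pendant '[[[0,0,-0.008,0,0,0,1],[0,0,-0.02,0,0,0,1],[0,0,-0.035,0,0,0,1],[0,0,-0.05,0,0,0,1],[0,0,-0.065,0,0,0,1],[0,0,-0.075,0,0,0,1],[0,0,-0.08,0,0,0,1],[0,0,-0.08,0,0,0,1],[0,0,-0.08,0,0,0,1],[0,0,-0.08,0,0,0,1]]]'
python3 - <<'E'
from h import *
P=[read_camera(n)["color"][:,:,::-1] for n in("scene","side")]; s=ctrl.state(); print(s["ft_torque"],s["grasp_force"])
cv2.imwrite("pics/c5.png",cv2.resize(np.hstack([P[0][90:310,290:490],P[1][30:250,190:390]]),None,fx=2,fy=2,interpolation=cv2.INTER_CUBIC))
E
```

```text
t: 15.18
position: [0.5707, 0.1469, 0.1877]
tcp_rot: [0.789, 0.614, -0.001, -0.0]
wrist_force: [-0.7, 0.6, -5.6]
width: 0.014
grasp_force: 30.0
[-0.04485294  0.03584097 -0.00493328] 29.963882630690932
```

View pics/c5.png

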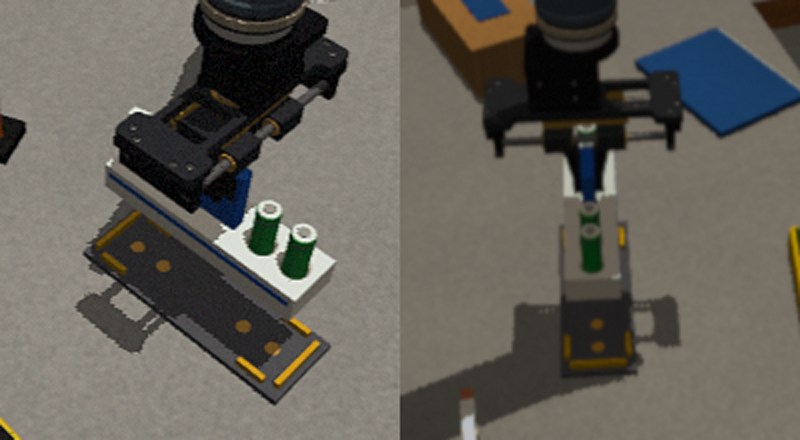

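The carrier hangs clear of the dock with its cells upright. I'll check that it is level against the expected corner pixels, seen at (457,222), (435,248) and (343,172).

Run:
```python
from h import *
c=read_camera("scene"); t=np.array(ctrl.state()["position"]); a=np.radians(14.2); Yc=np.array([np.sin(a),np.cos(a),0]);Xc=np.array([np.cos(a),-np.sin(a),0])
for n,x,y,z in [("far+y top",-.028,.105,.03),("+x+y bot",.028,.105,0),("+x-y top",.028,-.105,.03),("+x-y bot",.028,-.105,0),("cap50",0,.05,.074),("cap84",0,.084,.074)]:
    print(n,proj(c,t-[0,0,.08]+Xc*x+Yc*y+[0,0,z]).round(1))
```

```text
far+y top [457.6 221.1]
+x+y bot [433.7 251.4]
+x-y top [342.3 172.3]
+x-y bot [342.  183.2]
cap50 [424.3 195.3]
cap84 [441.5 207.1]
```

The corners and caps match a level carrier to about a pixel; one bottom corner is off by about 3 px, but I had only read it roughly. Handing in.

```bash
python3 -c "
from workcell import ctrl
print(ctrl.job_done(), ctrl.state()['t'])"
```

```text
the job is handed in; nothing more can be done
the job is handed in; nothing more can be done
```

The green cell is seated in the carrier's empty bore and released, and the arm is holding the carrier with all four cells level and still about 10 cm above its dock; I handed the job in about 15 s into the 54 s allowed.

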